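# Pack the breakfast gift crate

### The job

Finish packing the breakfast gift crate on the bakery counter: fit the jam jar, the honey jar and the tea carton upright and side by side into the empty row beside the ciabatta, every one standing right down on the crate's floor. Set them down, do not drop them in; the ciabatta stays lying flat in its row and the other things on the counter stay where they are.

Things in the scene. Friction and masses are not known exactly. Their poses are not given: they have to be found in the camera images.
- crate: Open slatted wooden gift crate, fixed on the counter, may stand turned. Origin: centre of its underside, on the counter; x runs across its two rows, y along them. Outside 174 (x) by 198 (y) mm, 56 mm high, 6 mm battens outside at the corners of the two x sides; walls 8 mm. A ciabatta fills the +x row; the -x row is empty.
- crate_floor (a point): Centre of the crate's inner floor, 8 mm above the counter. Inside, the crate is 158 mm (x) by 182 mm (y) and its walls rise 48 mm above this floor. Beside packed goods there is no room for fingers below the rim and the loaf's top: only what stands more than about 50 mm above this floor is free to be held while an item goes in.
- free_row (a point): Centre of the empty row, on the inner floor, 39 mm to -x of the crate's centre; axes as the crate's. The row is about 80 mm wide (x), 182 mm long (y). The three goods fit with the carton's 44 mm side along the row (64 + 58 + 44 = 166 mm, 16 mm to spare in all), not with its 66 mm side along it.
- loaf_center (a point): Centre of the floured ciabatta loaf, a rigid crusty loaf lying loose in the crate's +x row, 74 mm (x) by 174 mm (y) by 50 mm high, 320 g.
- jam_center (a point): Centre (half-way up) of the jam jar: upright round jar, dark red, cream label, white lid, total height 116 mm; the straight body is 64 mm in diameter up to 96 mm above its foot, the lid 60 mm in diameter. About 420 g. z axis up its axis.
- honey_center (a point): Centre (half-way up) of the honey jar: upright round jar, golden yellow, cream label, black lid, total height 108 mm; the straight body is 58 mm in diameter up to 90 mm above its foot, the lid 54 mm in diameter. About 360 g. z axis up its axis.
- carton_center (a point): Centre (half-way up) of the tea carton: upright dark green rigid carton with a cream band, 66 mm (its x) by 44 mm (its y) by 124 mm high (its z). About 140 g. It can stand at any yaw.
- boule: Bystander: round dark floured loaf, 154 mm in diameter, 81 mm high, standing loose on the counter. Origin: centre of its underside. Leave it alone.
- spool: Bystander: wooden spool of twine, standing, 60 mm in diameter, 60 mm high. Origin: centre of its underside. Leave it alone.
- terminal: Bystander: black card payment terminal lying on the counter, 150 by 76 by 22 mm. Origin: centre of its underside. Leave it alone.

How it is judged:
By the outcome, as a careful person would: the job done as asked, in the order asked, and still so for the second after the job is handed in, with the robot touching nothing.
It also fails if it takes over 72 s, if anything falls off the work surface, if the arm or the gripper's body presses on something with over 40 N, if the wrist force passes 120 N, or if a joint passes its speed limit or range.

### The arm

A 7-joint arm with a two-finger parallel gripper is mounted at the origin on the work surface. World frame = base frame: x ahead of the robot, y to its left, z up, the work surface at z = 0. Lengths are in m, angles in rad, forces in N, time in s.
With the tool pointing down it reaches from about 0.35 to 0.9 m from the base axis. Payload 8.1 kg.
Tool frame: the origin (TCP) lies where the fingers leave the gripper's body, on its centre line; the fingertips stand 66 mm ahead of it and the grasp point (between the pads) lies 47 mm ahead of it (arm.tip_reach is the distance from the TCP to the fingertips, in m); z points along the fingers, y is the direction in which the jaws open and shut (so a half turn about z gives the same grasp; the last joint's range is limited). The gripper opens to 92 mm and grips with 3 to 60 N. Pads are 19 mm wide; open, the fingers measure 130 mm over their backs; the gripper's body (75 mm by 190 mm) begins 47 mm behind the grasp point.
Start: joints at [1.075, 0.434, 0.025, 1.573, -0.012, 1.134, -0.075], TCP at [0.239, -0.577, 0.292] pointing down, gripper open.
Joint ranges: [-2.62, 2.62], [-0.44, 2.09], [-1.27, 1.32], [0.08, 2.57], [-1.32, 4.46], [0.12, 2], [-2.74, 2.74]. Speed limits (rad/s): [2.22, 2.22, 3.01, 3.01, 3.14, 3.14, 3.14].

### API

Orientations are given as a rotation vector (axis times angle).
In Python, from cell import arm gives the robot as it stands.
- The arm moves only by the tool carry_out, never from a script. Its argument "plan" is a list of rows, each a list of 5 numbers: the shift along the world's x, y, z in cm, then the turn about the world's z in rad, then the finger opening in cm, from 0 to 9.18. In form: [[tx, ty, tz, spin, fingers], ...]. A call has 1 to 20 rows; each row is the pose to reach, as a shift and turn from the pose measured when the call began; what a row does not reach only later rows make up. A row lasts 1/10 s, in which the tool goes at most 50 mm and 8.59 degrees, less where a joint would pass 70% of its speed; a pose out of reach is approached as far as the arm can. A call with a gripper value outside its range is refused whole. The fingers move at their own pace and stop on an object; "squeeze" is the grip in N (left out, the last holds). Time passes only in rows, so rows that repeat a pose let the fingers close. It gives the time, the measured TCP pose, the force and the opening at its end, in the units of the state.
- arm.observe(): the state, without advancing time (a new reading comes with each control period).
- arm.get_image(name): name is "side" or "top"; returns (picture, depth): 384x512x3 uint8, red, green, blue; 384x512 float32, m along the optical axis (not along the pixel's ray), 0 where there is no reading.
- arm.get_calibration(name): a dict with "intrinsics" (3x3 intrinsics, pixels), "rvec" (rotation vector, rad) and "tvec" (3), from world to camera coordinates, as OpenCV has them. Camera axes: x right, y down, z forward; pixel columns grow to the right and rows downward; lengths in m; the calibration is good to about 2 mm. A picture is of the moment at which its call begins. get_calibration takes no time and is no camera call.
- arm.sign_off(): hands the job in, once; it reports no verdict.
The state is a dict: "clock": time; "joints": joint angles; "dq": joint speeds; "joint_efforts": joint torques, N m; "position": TCP position; "ee_rot": TCP orientation; "force": force on the tool from outside, world axes, zero at the start; "ft_torque": the same for the moment, N m; "width": opening from 0.0 (shut) to 1.0 (fully open).
Only numpy, scipy, OpenCV 4.12 (cv2) and the standard library are available. Lean on these libraries where they do the work, as an engineer would, in place of code of your own. Each camera call takes 0.05 s, during which the arm holds its last target. There are 200 camera calls.

## Working session

There is one attempt and no reset: what is moved stays moved. The work goes in short steps, Python scripts to look and compute and a tool call to move; the robot and the scene stay as the last step left them, time stands still between calls to the robot, and variables do not carry over. Pictures are saved under pics/ and viewed, about 8 in all and at most 12, crops included, and the job is handed in when it is done.

Besides the shell and the picture viewer there is one more tool, called after ">>>" by a JSON object that holds its "method" and its "body". carry_out: Moves the arm, as the interface text tells. Its arguments: {"type":"object","properties":{"plan":{"type":"array"},"squeeze":{"type":"number"}},"required":["plan"]}

```bash
mkdir -p pics; ls; cat > h.py <<'E'
import numpy as np, cv2
from cell import arm
def cal(n):
    c=arm.get_calibration(n); K=np.array(c["intrinsics"]); R=cv2.Rodrigues(np.array(c["rvec"],float))[0]; return K,R,np.array(c["tvec"],float).ravel()
def cloud(n,d):
    K,R,t=cal(n); v,u=np.mgrid[:d.shape[0],:d.shape[1]]
    p=np.stack([(u-K[0,2])/K[0,0]*d,(v-K[1,2])/K[1,1]*d,d],-1)
    return (p-t)@R
E
python3 - <<'E'
from h import *
s=arm.observe(); print(s["clock"],s["position"],s["ee_rot"],s["width"])
for n in("top","side"):
    p,d=arm.get_image(n); np.savez(n+"0.npz",p=p,d=d)
    cv2.imwrite(f"pics/{n}0.png",p[...,::-1]); K,R,t=cal(n); print(n,K.round(1).tolist(),(-R.T@t).round(3),R[2].round(2))
E
```

```text
pics
0.0 [ 0.23901926 -0.57703792  0.29142112] [-3.07968643e+00 -6.12626323e-01  7.59811834e-04] 0.9990098615345001
top [[371.4, 0.0, 249.7], [0.0, 371.4, 193.8], [0.0, 0.0, 1.0]] [0.497 0.04  1.038] [ 0.13  0.02 -0.99]
side [[349.4, 0.0, 253.3], [0.0, 349.4, 185.5], [0.0, 0.0, 1.0]] [ 0.521 -0.655  0.872] [ 0.09  0.67 -0.74]
```

View pics/top0.png

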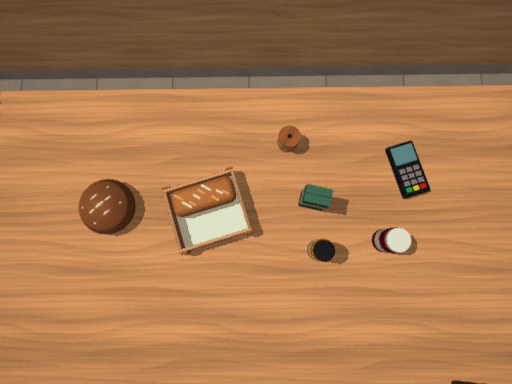

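View pics/side0.png

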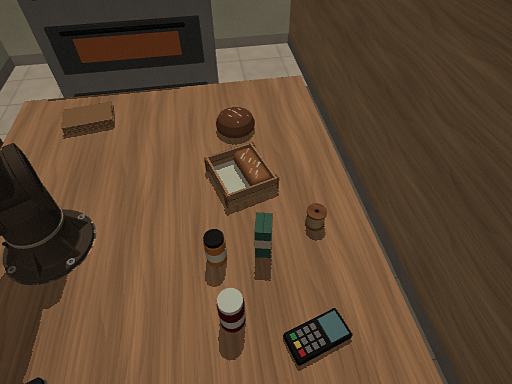

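The top view shows the crate at about (208,210) with the loaf in its upper row and the pale empty row below. The carton is at (316,197), honey at (323,250), jam at (397,240), boule at (107,207), spool at (290,138) and terminal at (408,170). The side view agrees.

```bash
python3 - <<'E'
from h import *
C={}
for n in("top","side"):
    z=np.load(n+"0.npz"); C[n]=(z["p"].astype(int),cloud(n,z["d"]))
    p,P=C[n]
    m=(P[...,2]<.01)&(abs(P[...,0]-.5)<.2)&(abs(P[...,1])<.3); print(n,"table z",np.median(P[...,2][m]).round(4))
p,P=C["top"]
def box(u,v,r): 
    M=np.zeros(P.shape[:2],bool); M[v-r:v+r,u-r:u+r]=1; return M
for name,u,v,r,z0,h in(("jam",397,240,30,.105,.116),("honey",323,250,25,.098,.108),("carton",316,197,25,.115,.124),("spool",290,138,18,.05,.06),("boule",107,207,35,.01,.081),("term",408,170,40,.012,.022)):
    m=box(u,v,r)&(P[...,2]>z0)&(P[...,2]<z0+.08); Q=P[m]
    rc=cv2.minAreaRect((Q[:,:2]*1000).astype(np.float32)); (cx,cy),rr=cv2.minEnclosingCircle((Q[:,:2]*1000).astype(np.float32))
    print(name,m.sum(),"z",np.median(Q[:,2]).round(4),"mean",Q[:,:2].mean(0).round(4),"rect",np.round(rc[0],1),np.round(rc[1],1),round(rc[2],1),"circ",round(cx,1),round(cy,1),round(rr,1))
# side-view check of tops
p2,P2=C["side"]
for name,x,y,z0 in(("jam",None,None,.105),):
    pass
m=box(208,210,52)&(P[...,2]>.045)&(P[...,2]<.063); m&=(np.arange(512)>150)[None]
rgb=p; 
Q=P[m]; rc=cv2.minAreaRect((Q[:,:2]*1000).astype(np.float32)); print("crate",np.median(Q[:,2]),rc)
hsv=cv2.cvtColor(p.astype(np.uint8),cv2.COLOR_RGB2HSV)
w=box(208,210,52)&(hsv[...,1]<80)&(hsv[...,2]>150)&(P[...,2]<.03); w=cv2.morphologyEx(w.astype(np.uint8),cv2.MORPH_OPEN,np.ones((3,3)))>0
rc=cv2.minAreaRect((P[w][:,:2]*1000).astype(np.float32)); print("liner",np.median(P[w][:,2]),rc)
big=cv2.resize(p.astype(np.uint8)[150:270,150:440],None,fx=2.7,fy=2.7,interpolation=cv2.INTER_CUBIC); cv2.imwrite("pics/crop.png",big[...,::-1])
# side view: tall points clusters
m=(P2[...,2]>.09)&(P2[...,2]<.13)&(P2[...,0]>.3)
nl,L,st,ce=cv2.connectedComponentsWithStats(m.astype(np.uint8))
for i in range(1,nl):
    if st[i,4]>60:
        Q=P2[L==i]; top=Q[Q[:,2]>Q[:,2].max()-.008]; rc=cv2.minAreaRect((top[:,:2]*1000).astype(np.float32)); print("side",ce[i].round(),"zmax",np.percentile(Q[:,2],95).round(4),np.round(rc[0],1),np.round(rc[1],1),round(rc[2],1))
E
```

```text
top table z 0.0015
side table z 0.0003
jam 507 z 0.1178 mean [ 0.5075 -0.3052] rect [ 507.6 -306.5] [56.5 58.8] 0.4 circ 508.6 -307.2 30.5
honey 386 z 0.1096 mean [ 0.4831 -0.1257] rect [ 483.7 -125.9] [51.9 51.4] 89.8 circ 483.0 -126.3 26.8
carton 490 z 0.1257 mean [ 0.6178 -0.1122] rect [ 618.5 -112.4] [66.1 44.5] 77.1 circ 618.5 -112.5 38.4
spool 377 z 0.0618 mean [ 0.7878 -0.0502] rect [788.4 -50.1] [57.7 58.1] 75.1 circ 788.0 -50.6 30.0
boule 2445 z 0.066 mean [0.599  0.4366] rect [600.9 445.5] [141.1 150.8] 62.3 circ 602.5 448.4 76.0
term 1517 z 0.0245 mean [ 0.7021 -0.3779] rect [ 703.9 -380.1] [150.2  76.7] 16.2 circ 704.4 -381.4 81.5
crate 0.05721330943332948 ((589.3396606445312, 172.87078857421875), (186.60458374023438, 198.1226348876953), 17.059995651245117)
liner 0.009472264474795489 ((556.3079833984375, 161.51148986816406), (84.97830963134766, 179.04074096679688), 18.0793514251709)
side [438. 103.] zmax 0.1281 [1354.5  619.2] [   8.8 1387.3] 0.2
side [185.  32.] zmax 0.1271 [ 436.3 1108.9] [270.1  33.4] 2.6
side [263. 226.] zmax 0.1263 [ 619.5 -113.1] [67.6 43.5] 76.7
side [213. 239.] zmax 0.1102 [ 483.2 -127.3] [51.5 53.5] 36.5
side [230. 303.] zmax 0.1183 [ 508.9 -307.8] [58.  56.8] 83.6
```

View pics/crop.png

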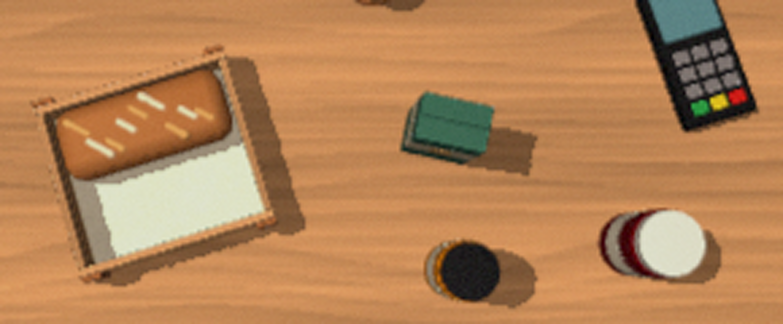

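>>> {"method": "carry_out", "body": {"plan": [[5,5,0,0.15,9.1],[10,10,0,0.3,9.1],[15,15,0,0.45,9.1],[19,19,0,0.6,9.1],[22,22,0,0.75,9.1],[24,24,0,0.9,9.1],[26,26,0,1.05,9.1],[27,27,0,1.2,9.1],[27,27,0,1.34,9.1],[27,27,0,1.48,9.1],[27,27,0,1.48,9.1],[27,27,0,1.48,9.1],[27,27,0,1.48,9.1]], "squeeze": 30}}

```text
clock: 1.4
position: [0.5088, -0.3074, 0.2914]
ee_rot: [-1.866, -2.526, 0.002]
force: [0.0, -0.0, 0.1]
width: 0.989
```

```bash
cat >> h.py <<'E'
def state():
    s=arm.observe(); r=cv2.Rodrigues(np.array(s["ee_rot"],float))[0]
    print("t",round(s["clock"],2),"pos",np.round(s["position"],4),"jaw",round(float(np.degrees(np.arctan2(r[1,1],r[0,1]))),2),"tilt",r[:2,2].round(4),"F",np.round(s["force"],1),"w",round(s["width"]*91.8,1),"q7",round(s["joints"][6],2))
E
python3 - <<'E'
from h import *
state()
for n,(u0,u1,v0,v1) in(("top",(160,256,160,258)),("side",(200,282,140,212))):
    z=np.load(n+"0.npz"); P=cloud(n,z["d"]); hsv=cv2.cvtColor(z["p"],cv2.COLOR_RGB2HSV)
    M=np.zeros(P.shape[:2],bool); M[v0:v1,u0:u1]=1; b=.0015 if n=="top" else .0005
    m=M&(abs(P[...,2]-b-.056)<.005)
    rc=cv2.minAreaRect((P[m][:,:2]*1000).astype(np.float32)); print(n,"rim",np.round(rc[0],1),np.round(rc[1],1),round(rc[2],2))
    a=np.radians(17.1); ax=np.array([np.cos(a),np.sin(a)]); ay=np.array([-ax[1],ax[0]])
    for c in((589.5,173),):
        L=(P[...,:2]*1000-np.array(c)); lx=L@ax; ly=L@ay
        f=M&(abs(lx+39)<40)&(abs(ly)<89)&(P[...,2]<.02)
        print(" floor z",np.median(P[...,2][f]),"x",np.percentile(lx[f],[1,99]).round(1))
        t=M&(P[...,2]>.03)&(P[...,2]<.07)&(lx>-15)&(lx<72)&(abs(ly)<60)
        print(" loaf x",np.percentile(lx[t],[.5,50,99]).round(1),"zmax",np.percentile(P[...,2][t],98).round(4))
        t=M&(P[...,2]>.035)&(P[...,2]<.07)&(lx>12)&(lx<65)&(abs(ly)<90.5); print(" loaf y",np.percentile(ly[t],[1,99]).round(1))
E
```

```text
t 1.4 pos [ 0.5088 -0.3074  0.2914] jaw 17.08 tilt [-0.0015 -0.0005] F [ 0.  -0.   0.1] w 90.8 q7 0.59
top rim [589.6 173. ] [186.  198.1] 17.06
 floor z 0.009481873162721768 x [-75.9   0.1]
 loaf x [ 3.7 35.5 71.1] zmax 0.0627
 loaf y [-85.7  82.4]
side rim [590.7 172.9] [186.1 203. ] 17.02
 floor z 0.008662441756142957 x [-64.3   0.4]
 loaf x [ 4.  31.4 71.4] zmax 0.0617
 loaf y [-84.1  89.7]
```

>>> {"method": "carry_out", "body": {"plan": [[0,0,-4,0,9.1],[0,0,-8,0,9.1],[0,0,-11,0,9.1],[0,0,-13.5,0,9.1],[0,0,-15.5,0,9.1],[0,0,-16.4,0,9.1],[0,0,-16.4,0,9.1],[0,0,-16.4,0,8],[0,0,-16.4,0,7],[0,0,-16.4,0,6],[0,0,-16.4,0,5.5],[0,0,-16.4,0,5.5],[0,0,-16.4,0,5.5],[0,0,-16.4,0,5.5]], "squeeze": 30}}

```text
clock: 2.8
position: [0.5089, -0.3077, 0.1281]
ee_rot: [-1.867, -2.526, 0.002]
force: [-1.3, -0.1, 6.6]
width: 0.691
```

>>> {"method": "carry_out", "body": {"plan": [[0,0,0.5,0,5.5],[0,0,1.5,0,5.5],[0,0,3,0,5.5],[0,0,5,0,5.5],[0,0,7,0,5.5],[0,0,9,0,5.5],[0,0,10.5,0,5.5],[0,0,11,0,5.5],[0,0,11,0,5.5],[0,0,11,0,5.5]]}}

```text
clock: 3.8
position: [0.5085, -0.3075, 0.2377]
ee_rot: [-1.867, -2.526, 0.003]
force: [-1.3, 0.1, -3.8]
width: 0.69
```

```bash
cat >> h.py <<'E'
def target(lx,ly,c=(589.8,173.0),yaw=17.05):
    a=np.radians(yaw); x=np.array([np.cos(a),np.sin(a)]); return (np.array(c)+lx*x+ly*np.array([-x[1],x[0]]))/1000
E
python3 - <<'E'
from h import *
state(); s=arm.observe()
for n,y in(("jam",55),("honey",-10),("carton",-65)): print(n,target(-38,y).round(4),(target(-38,y)-s["position"][:2]).round(4))
p,d=arm.get_image("side"); cv2.imwrite("pics/side1.png",p[...,::-1]); state()
E
```

```text
t 3.8 pos [ 0.5085 -0.3075  0.2377] jaw 17.06 tilt [-0.0018 -0.0009] F [-1.3  0.1 -3.8] w 63.4 q7 0.56
jam [0.5373 0.2144] [0.0288 0.522 ]
honey [0.5564 0.1523] [0.0479 0.4598]
carton [0.5725 0.0997] [0.064  0.4072]
t 3.85 pos [ 0.5084 -0.3075  0.2373] jaw 17.06 tilt [-0.0023 -0.0006] F [-0.6  0.4 -3.9] w 63.4 q7 0.56
```

View pics/side1.png

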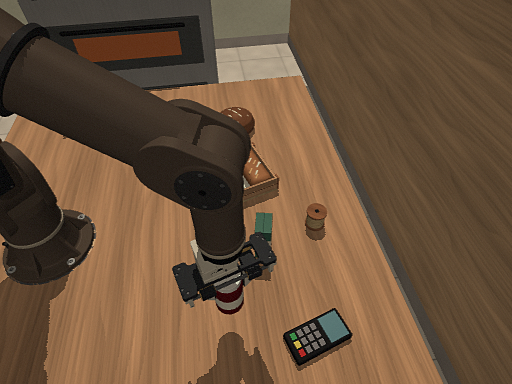

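The jam jar hangs upright in the gripper at about (230,295). The other goods are unmoved.

>>> {"method": "carry_out", "body": {"plan": [[0,0.5,2,0,5.5],[0,1.5,4,0,5.5],[0.2,3.5,6,0,5.5],[0.4,6.5,7,0,5.5],[0.6,10,7,0,5.5],[0.8,14,7,0,5.5],[1,18,7,0,5.5],[1.2,22,7,0,5.5],[1.4,26,7,0,5.5],[1.7,30,7,0,5.5],[2,34,7,0,5.5],[2.2,38,7,0,5.5],[2.4,42,7,0,5.5],[2.6,45.5,7,0,5.5],[2.7,48.5,7,0,5.5],[2.8,50.5,7,0,5.5],[2.9,51.7,7,0,5.5],[2.9,52.2,7,0,5.5],[2.9,52.2,7,0,5.5],[2.9,52.2,7,0,5.5]]}}

```text
clock: 5.85
position: [0.5376, 0.213, 0.3071]
ee_rot: [-1.869, -2.524, 0.004]
force: [0.4, -0.0, -3.4]
width: 0.691
```

```bash
python3 - <<'E'
from h import *
state()
p,d=arm.get_image("side"); cv2.imwrite("pics/side2.png",cv2.resize(p[60:260,130:390],None,fx=3,fy=3)[...,::-1])
P=cloud("side",d); hsv=cv2.cvtColor(p,cv2.COLOR_RGB2HSV)
m=((hsv[...,0]<8)|(hsv[...,0]>170))&(hsv[...,1]>150)&(P[...,2]>.13)&(P[...,2]<.3)&(P[...,1]>.1)&(P[...,1]<.3)
Q=P[m]*1000; print(m.sum(),Q.min(0).round(),Q.max(0).round(),Q.mean(0).round())
E
```

```text
t 5.85 pos [0.5376 0.213  0.3071] jaw 16.97 tilt [-0.0026 -0.0016] F [ 0.4 -0.  -3.4] w 63.4 q7 -0.39
338 [506. 178. 180.] [569. 214. 282.] [538. 188. 238.]
```

View pics/side2.png

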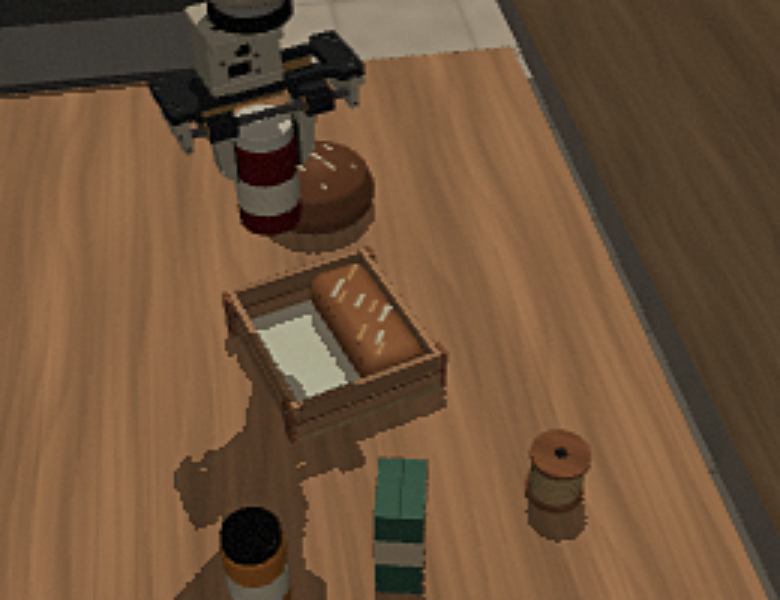

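The jar hangs upright over the row, at about (270,170) in the crop, clear of the walls and loaf. I lower it now.

>>> {"method": "carry_out", "body": {"plan": [[0,0.2,-2,0,5.5],[0,0.2,-5,0,5.5],[0,0.2,-8,0,5.5],[0,0.2,-10,0,5.5],[0,0.2,-11.5,0,5.5],[0,0.2,-13,0,5.5],[0,0.2,-14,0,5.5],[0,0.2,-15,0,5.5],[0,0.2,-15.8,0,5.5],[0,0.2,-16.4,0,5.5],[0,0.2,-16.7,0,5.5],[0,0.2,-16.8,0,5.5],[0,0.2,-16.9,0,5.5],[0,0.2,-16.9,0,5.5]]}}

```text
clock: 7.3
position: [0.5378, 0.2151, 0.1384]
ee_rot: [-1.869, -2.524, 0.004]
force: [0.4, -0.3, -3.3]
width: 0.691
```

```bash
python3 - <<'E'
from h import *
state()
E
```

```text
t 7.3 pos [0.5378 0.2151 0.1384] jaw 16.96 tilt [-0.002  -0.0014] F [ 0.4 -0.3 -3.3] w 63.5 q7 -0.51
```

>>> {"method": "carry_out", "body": {"plan": [[0,0,-0.1,0,5.5],[0,0,-0.2,0,5.5],[0,0,-0.25,0,5.5],[0,0,-0.25,0,5.5]]}}

```text
clock: 7.7
position: [0.5379, 0.2151, 0.1362]
ee_rot: [-1.869, -2.524, 0.003]
force: [-1.1, -0.5, 0.9]
width: 0.694
```

Contact came at the predicted height, so I release and lift.

>>> {"method": "carry_out", "body": {"plan": [[0,0,0,0,6.5],[0,0,0,0,7.5],[0,0,0,0,9.1],[0,0,0,0,9.1],[0,0,0,0,9.1],[0,0,1,0,9.1],[0,0,3,0,9.1],[0,0,6,0,9.1],[0,0,10,0,9.1],[0,0,14,0,9.1],[0,0,16,0,9.1],[0,0,16,0,9.1]]}}

```text
clock: 8.9
position: [0.539, 0.2162, 0.3005]
ee_rot: [1.868, 2.523, 0.006]
force: [-0.0, 0.8, -0.3]
width: 0.987
```

```bash
cat >> h.py <<'E'
def lids():
    for n in("top","side"):
        p,d=arm.get_image(n); P=cloud(n,d); np.savez("last_"+n,p=p,d=d)
        m=(P[...,2]>.1)&(P[...,2]<.142)&(P[...,0]>.35)&(P[...,0]<.8)&(abs(P[...,1])<.36)
        nl,L,st,ce=cv2.connectedComponentsWithStats(m.astype(np.uint8))
        for i in range(1,nl):
            if st[i,4]>60:
                Q=P[L==i]; zt=np.percentile(Q[:,2],90); Q=Q[abs(Q[:,2]-zt)<.007]; rc=cv2.minAreaRect((Q[:,:2]*1000).astype(np.float32))
                a=np.radians(17.05); l=np.array(rc[0])-[589.8,173]; lc=[l@[np.cos(a),np.sin(a)],l@[-np.sin(a),np.cos(a)]]
                print(n,"zmed",np.median(Q[:,2]).round(4),"c",np.round(rc[0],1),"size",np.round(rc[1],1),round(rc[2],1),"crate xy",np.round(lc,1))
E
python3 - <<'E'
from h import *
state(); lids()
E
```

```text
t 8.9 pos [0.539  0.2162 0.3005] jaw 16.96 tilt [0.0043 0.0014] F [-0.   0.8 -0.3] w 90.6 q7 -0.4
top zmed 0.1255 c [ 618.9 -112.7] size [66.  44.8] 77.0 crate xy [ -55.9 -281.6]
top zmed 0.1249 c [540.  201.5] size [58.7 30.5] 16.7 crate xy [-39.3  41.9]
top zmed 0.1095 c [ 483.7 -126.3] size [51.3 52.3] 0.0 crate xy [-189.2 -255. ]
side zmed 0.124 c [537.4 214.2] size [60.4 55.6] 84.3 crate xy [-38.   54.7]
side zmed 0.1241 c [ 619.5 -113.3] size [68.8 43.6] 76.8 crate xy [ -55.5 -282.4]
side zmed 0.1081 c [ 483.8 -127.1] size [52.  52.9] 13.1 crate xy [-189.3 -255.8]
```

>>> {"method": "carry_out", "body": {"plan": [[-0.5,-3,0,-0.1,9.1],[-1,-7,0,-0.24,9.1],[-1.7,-11,0,-0.38,9.1],[-2.4,-15,0,-0.52,9.1],[-3,-19,0,-0.66,9.1],[-3.6,-23,0,-0.8,9.1],[-4.2,-27,0,-0.94,9.1],[-4.8,-30,0,-1.08,9.1],[-5.2,-32.5,0,-1.2,9.1],[-5.5,-34,0,-1.3,9.1],[-5.6,-34.3,0,-1.34,9.1],[-5.6,-34.3,0,-1.34,9.1],[-5.6,-34.3,0,-1.34,9.1]]}}

```text
clock: 10.3
position: [0.4815, -0.1275, 0.2958]
ee_rot: [-3.031, -0.82, 0.004]
force: [-0.1, -0.7, 1.0]
width: 0.993
```

>>> {"method": "carry_out", "body": {"plan": [[0.2,0.1,-4,0,9.1],[0.2,0.1,-8,0,9.1],[0.2,0.1,-11,0,9.1],[0.2,0.1,-13.5,0,9.1],[0.2,0.1,-15.5,0,9.1],[0.2,0.1,-16.7,0,9.1],[0.2,0.1,-17.1,0,9.1],[0.2,0.1,-17.1,0,9.1]]}}

```text
clock: 11.1
position: [0.4835, -0.1262, 0.1247]
ee_rot: [-3.03, -0.821, 0.005]
force: [-0.2, -0.4, 1.1]
width: 0.99
```

```bash
python3 - <<'E'
from h import *
state()
E
```

```text
t 11.1 pos [ 0.4835 -0.1262  0.1247] jaw -59.67 tilt [-0.0034  0.0012] F [-0.2 -0.4  1.1] w 90.9 q7 -1.03
```

Close and lift.

>>> {"method": "carry_out", "body": {"plan": [[0,0,0,0,8],[0,0,0,0,7],[0,0,0,0,6],[0,0,0,0,5],[0,0,0,0,5],[0,0,0,0,5],[0,0,0,0,5],[0,0,0.5,0,5],[0,0,1.5,0,5],[0,0,3.5,0,5],[0,0,6,0,5],[0,0,9,0,5],[0,0,12,0,5],[0,0,15,0,5],[0,0,17,0,5],[0,0,18,0,5],[0,0,18,0,5],[0,0,18,0,5]], "squeeze": 30}}

```text
clock: 12.9
position: [0.483, -0.1262, 0.3039]
ee_rot: [-3.03, -0.821, 0.007]
force: [0.3, -0.6, -4.2]
width: 0.625
```

```bash
python3 - <<'E'
from h import *
state(); s=arm.observe(); print(target(-38,-10)-s["position"][:2])
E
```

```text
t 12.9 pos [ 0.483  -0.1262  0.3039] jaw -59.67 tilt [-0.0048  0.0015] F [ 0.3 -0.6 -4.2] w 57.3 q7 -0.95
[0.07344995 0.27846197]
```

>>> {"method": "carry_out", "body": {"plan": [[0.2,0.7,0,0.04,5],[0.6,2,0,0.12,5],[1,4,0,0.22,5],[1.5,6,0,0.32,5],[2,8,0,0.42,5],[2.5,10,0,0.52,5],[3,12,0,0.62,5],[3.6,14,0,0.72,5],[4.2,16,0,0.82,5],[4.8,18,0,0.92,5],[5.4,20,0,1.02,5],[5.9,22,0,1.1,5],[6.4,24,0,1.18,5],[6.8,25.7,0,1.25,5],[7.1,26.8,0,1.3,5],[7.3,27.5,0,1.33,5],[7.3,27.8,0,1.34,5],[7.3,27.8,0,1.34,5],[7.3,27.8,0,1.34,5]]}}

```text
clock: 14.8
position: [0.5559, 0.151, 0.3038]
ee_rot: [1.868, 2.525, -0.009]
force: [0.2, -0.2, -3.8]
width: 0.629
```

```bash
python3 - <<'E'
from h import *
state(); s=arm.observe(); print(target(-38,-10)-s["position"][:2])
p,d=arm.get_image("side"); cv2.imwrite("pics/side3.png",cv2.resize(p[60:260,130:390],None,fx=3,fy=3)[...,::-1])
P=cloud("side",d); hsv=cv2.cvtColor(p,cv2.COLOR_RGB2HSV)
m=(P[...,2]>.175)&(P[...,2]<.235)&(P[...,1]>.1)&(P[...,1]<.2)&(P[...,0]>.5)&(P[...,0]<.61)
Q=P[m]*1000; print(m.sum(),np.percentile(Q,1,0).round(1),np.percentile(Q,99,0).round(1))
E
```

```text
t 14.8 pos [0.5559 0.151  0.3038] jaw 17.02 tilt [-0.0027 -0.005 ] F [ 0.2 -0.2 -3.8] w 57.7 q7 -0.28
[0.00046374 0.0013139 ]
277 [527.9 118.7 180.3] [583.8 145.8 234.1]
```

View pics/side3.png

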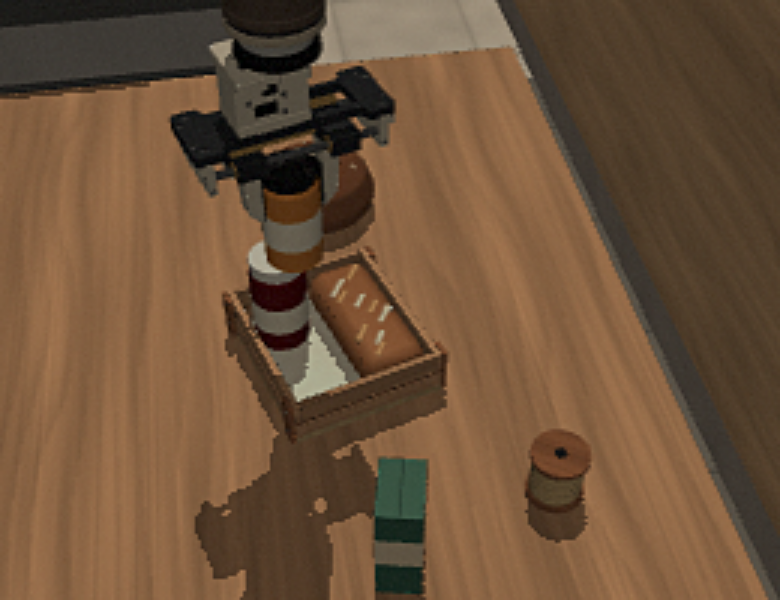

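The jam stands in the crate at about (278,310), and the honey hangs upright above and in front of it at (293,225).

>>> {"method": "carry_out", "body": {"plan": [[0,0.2,-2,0,5],[0,0.2,-5,0,5],[0,0.2,-8,0,5],[0,0.2,-10,0,5],[0,0.2,-11.5,0,5],[0,0.2,-13,0,5],[0,0.2,-14,0,5],[0,0.2,-15,0,5],[0,0.2,-15.8,0,5],[0,0.2,-16.3,0,5],[0,0.2,-16.6,0,5],[0,0.2,-16.7,0,5],[0,0.2,-16.8,0,5],[0,0.2,-16.8,0,5]]}}

```text
clock: 16.25
position: [0.5561, 0.153, 0.136]
ee_rot: [1.868, 2.525, -0.008]
force: [0.6, -0.1, -3.7]
width: 0.626
```

>>> {"method": "carry_out", "body": {"plan": [[0,0,-0.1,0,5],[0,0,-0.2,0,5],[0,0,-0.3,0,5],[0,0,-0.3,0,5]]}}

```text
clock: 16.65
position: [0.5561, 0.153, 0.1331]
ee_rot: [1.868, 2.525, -0.008]
force: [0.1, 0.1, -3.0]
width: 0.63
```

>>> {"method": "carry_out", "body": {"plan": [[0,0,-0.05,0,5],[0,0,-0.1,0,5],[0,0,-0.1,0,5]]}}

```text
clock: 16.95
position: [0.5561, 0.153, 0.133]
ee_rot: [1.867, 2.524, -0.008]
force: [-3.5, -2.3, 8.3]
width: 0.624
```

>>> {"method": "carry_out", "body": {"plan": [[0,0,0,0,6],[0,0,0,0,7],[0,0,0,0,9.1],[0,0,0,0,9.1],[0,0,0,0,9.1],[0,0,1,0,9.1],[0,0,3,0,9.1],[0,0,6,0,9.1],[0,0,10,0,9.1],[0,0,14,0,9.1],[0,0,17,0,9.1],[0,0,17,0,9.1]]}}

```text
clock: 18.15
position: [0.5577, 0.1543, 0.3085]
ee_rot: [1.864, 2.52, 0.003]
force: [-0.3, 0.4, 0.2]
width: 0.992
```

```bash
python3 - <<'E'
from h import *
state(); lids()
E
```

```text
t 18.15 pos [0.5577 0.1543 0.3085] jaw 17.02 tilt [ 0.0063 -0.0025] F [-0.3  0.4  0.2] w 91.1 q7 -0.28
top zmed 0.1256 c [ 618.4 -112.7] size [66.2 44.7] 77.3 crate xy [ -56.4 -281.5]
side zmed 0.124 c [548.6 185.1] size [ 57.3 121.7] 23.3 crate xy [-35.8  23.7]
side zmed 0.124 c [ 619.4 -113.2] size [68.1 43.8] 76.7 crate xy [ -55.6 -282.3]
```

>>> {"method": "carry_out", "body": {"plan": [[0.5,-2,0,0.06,9.1],[1.2,-5,0,0.18,9.1],[2,-8,0,0.31,9.1],[2.7,-11.5,0,0.44,9.1],[3.5,-15,0,0.57,9.1],[4.3,-18.5,0,0.7,9.1],[5,-22,0,0.83,9.1],[5.6,-24.5,0,0.94,9.1],[6,-26.2,0,1.02,9.1],[6.1,-26.7,0,1.05,9.1],[6.1,-26.7,0,1.05,9.1],[6.1,-26.7,0,1.05,9.1]]}}

```text
clock: 19.45
position: [0.6168, -0.1134, 0.3031]
ee_rot: [0.352, 3.119, -0.002]
force: [-0.5, 0.7, 1.3]
width: 0.991
```

```bash
python3 - <<'E'
from h import *
state()
lids()
E
```

```text
t 19.45 pos [ 0.6168 -0.1134  0.3031] jaw 77.14 tilt [ 0.0027 -0.0013] F [-0.5  0.7  1.3] w 91.0 q7 1.13
top zmed 0.1254 c [ 607.5 -110. ] size [65.9 22. ] 76.1 crate xy [ -66.1 -275.8]
top zmed 0.1174 c [554.6 150.6] size [52.  49.8] 89.5 crate xy [-40.2 -11.1]
top zmed 0.125 c [536.  214.9] size [59.6 56.4] 89.6 crate xy [-39.1  55.8]
side zmed 0.1241 c [546.4 185.8] size [ 57.8 120.8] 17.9 crate xy [-37.7  25. ]
side zmed 0.1243 c [ 619.4 -113.6] size [67.3 43.7] 76.7 crate xy [ -55.7 -282.7]
```

>>> {"method": "carry_out", "body": {"plan": [[0.2,0,-4,0,9.1],[0.2,0,-8,0,9.1],[0.2,0,-11,0,9.1],[0.2,0,-13.5,0,9.1],[0.2,0,-15.5,0,9.1],[0.2,0,-16.8,0,9.1],[0.2,0,-17.2,0,9.1],[0.2,0,-17.2,0,9.1]], "squeeze": 15}}

```text
clock: 20.35
position: [0.619, -0.1125, 0.1318]
ee_rot: [0.349, 3.118, -0.002]
force: [-0.2, 0.0, -0.1]
width: 0.991
```

>>> {"method": "carry_out", "body": {"plan": [[0,0,0,0,8],[0,0,0,0,7],[0,0,0,0,6],[0,0,0,0,6],[0,0,0,0,6],[0,0,0,0,6],[0,0,0.5,0,6],[0,0,1.5,0,6],[0,0,3.5,0,6],[0,0,6,0,6],[0,0,9,0,6],[0,0,12,0,6],[0,0,15,0,6],[0,0,17,0,6],[0,0,18,0,6],[0,0,18,0,6],[0,0,18,0,6]], "squeeze": 20}}

```text
clock: 22.05
position: [0.6186, -0.1126, 0.3108]
ee_rot: [0.349, 3.12, -0.002]
force: [-0.3, -0.5, -2.8]
width: 0.714
```

```bash
python3 - <<'E'
from h import *
state(); s=arm.observe(); print(target(-38,-65.5)-s["position"][:2])
E
```

```text
t 22.05 pos [ 0.6186 -0.1126  0.3108] jaw 77.22 tilt [ 0.0021 -0.0016] F [-0.3 -0.5 -2.8] w 65.5 q7 1.14
[-0.04589586  0.21182364]
```

>>> {"method": "carry_out", "body": {"plan": [[-0.1,0.5,0,-0.03,6],[-0.4,1.5,0,-0.08,6],[-0.7,3,0,-0.15,6],[-1,4.5,0,-0.23,6],[-1.3,6,0,-0.31,6],[-1.7,7.5,0,-0.39,6],[-2,9,0,-0.47,6],[-2.4,10.7,0,-0.55,6],[-2.7,12.4,0,-0.63,6],[-3,14,0,-0.71,6],[-3.4,15.6,0,-0.79,6],[-3.7,17.2,0,-0.87,6],[-4.1,18.7,0,-0.94,6],[-4.4,20,0,-1,6],[-4.5,20.8,0,-1.03,6],[-4.6,21.2,0,-1.05,6],[-4.6,21.2,0,-1.05,6],[-4.6,21.2,0,-1.05,6]]}}

```text
clock: 23.85
position: [0.5725, 0.0987, 0.3102]
ee_rot: [1.866, 2.526, -0.005]
force: [0.0, -0.3, -2.0]
width: 0.713
```

```bash
python3 - <<'E'
from h import *
state(); s=arm.observe(); print(target(-38,-65.5)-s["position"][:2])
p,d=arm.get_image("side"); cv2.imwrite("pics/side4.png",cv2.resize(p[60:260,130:390],None,fx=3,fy=3)[...,::-1])
P=cloud("side",d)
a=np.radians(17.05); L=P[...,:2]*1000-[589.8,173]; lx=L@[np.cos(a),np.sin(a)]; ly=L@[-np.sin(a),np.cos(a)]
m=(P[...,2]>.185)&(P[...,2]<.228)&(abs(lx+38)<60)&(abs(ly+65)<40)
f=m&(ly<-75); print(m.sum(),"lx",np.percentile(lx[m],[1,99]).round(1),"front ly",np.median(ly[f]).round(1),"slope deg",np.degrees(np.polyfit(lx[f],ly[f],1)[0]).round(2))
E
```

```text
t 23.85 pos [0.5725 0.0987 0.3102] jaw 17.08 tilt [-0.0014 -0.0032] F [ 0.  -0.3 -2. ] w 65.5 q7 -0.18
[0.00018824 0.00051127]
289 lx [-71.5  -6.6] front ly -87.8 slope deg -1.6
```

View pics/side4.png

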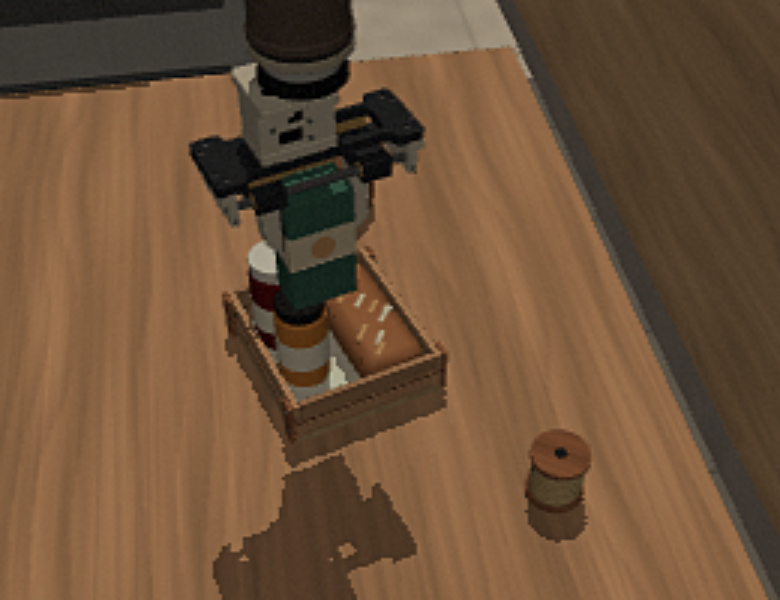

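The honey stands in front of the jam, at about (302,345). The carton hangs square over the last slot at (318,240) and measures clear on both sides.

>>> {"method": "carry_out", "body": {"plan": [[0,0.05,-2,0,6],[0,0.05,-4.5,0,6],[0,0.05,-6.5,0,6],[0,0.05,-8,0,6],[0,0.05,-9.5,0,6],[0,0.05,-10.7,0,6],[0,0.05,-11.7,0,6],[0,0.05,-12.5,0,6],[0,0.05,-13.2,0,6],[0,0.05,-14,0,6],[0,0.05,-14.8,0,6],[0,0.05,-15.5,0,6],[0,0.05,-16,0,6],[0,0.05,-16.4,0,6],[0,0.05,-16.6,0,6],[0,0.05,-16.7,0,6],[0,0.05,-16.7,0,6]]}}

```text
clock: 25.6
position: [0.5727, 0.0991, 0.1434]
ee_rot: [1.867, 2.525, -0.005]
force: [0.5, 0.2, -0.8]
width: 0.72
```

>>> {"method": "carry_out", "body": {"plan": [[0,0,-0.1,0,6],[0,0,-0.2,0,6],[0,0,-0.3,0,6],[0,0,-0.35,0,6],[0,0,-0.4,0,6],[0,0,-0.4,0,6]]}}

```text
clock: 26.2
position: [0.5729, 0.0993, 0.1401]
ee_rot: [1.866, 2.525, -0.004]
force: [-1.1, -0.5, 5.1]
width: 0.722
```

Contact is at the expected 0.140, so I release and retreat.

>>> {"method": "carry_out", "body": {"plan": [[0,0,0,0,7],[0,0,0,0,8],[0,0,0,0,9.1],[0,0,0,0,9.1],[0,0,0,0,9.1],[0,0,1,0,9.1],[0,0,3,0,9.1],[0,0,6,0,9.1],[0,0,10,0,9.1],[0,0,14,0,9.1],[0,-4,17,0,9.1],[0,-9,17,0,9.1],[0,-14,17,0,9.1],[-2,-19,17,0,9.1],[-4,-23,17,0,9.1],[-6,-26,17,0,9.1],[-6,-27,17,0,9.1],[-6,-27,17,0,9.1],[-6,-27,17,0,9.1]]}}

```text
clock: 28.1
position: [0.5136, -0.1693, 0.3106]
ee_rot: [1.865, 2.526, -0.002]
force: [0.2, -0.1, -0.3]
width: 0.994
```

```bash
python3 - <<'E'
from h import *
state(); lids()
a=np.load("last_top.npz"); P=cloud("top",a["d"]); Q0=cloud("top",np.load("top0.npz")["d"])
for nm,u,v,r,z0,z1 in(("spool",290,138,18,.05,.07),("boule",107,207,35,.01,.1),("term",408,170,40,.012,.04)):
    for q in(Q0,P):
        w=q[v-r:v+r,u-r:u+r].reshape(-1,3); w=w[(w[:,2]>z0)&(w[:,2]<z1)]; print(nm,len(w),w.mean(0).round(4))
t=np.load("last_top.npz")["p"][150:270,150:270]; s=np.load("last_side.npz")["p"][130:220,190:290]
im=np.hstack([cv2.resize(t,(400,400)),cv2.resize(s,(400,400))]); cv2.imwrite("pics/end.png",im[...,::-1])
E
```

```text
t 28.1 pos [ 0.5136 -0.1693  0.3106] jaw 17.13 tilt [ 0.0009 -0.0023] F [ 0.2 -0.1 -0.3] w 91.2 q7 0.35
top zmed 0.1333 c [572.4  98.9] size [66.  43.9] 16.9 crate xy [-38.4 -65.8]
top zmed 0.1173 c [554.8 150.8] size [50.1 52.4] 0.2 crate xy [-40. -11.]
top zmed 0.1251 c [536.2 215.1] size [59.4 56.5] 89.9 crate xy [-38.9  56. ]
side zmed 0.1324 c [577.6 108.8] size [52.3 24.5] 57.5 crate xy [-30.5 -57.8]
spool 377 [ 0.7878 -0.0502  0.0616]
spool 377 [ 0.7879 -0.0501  0.0615]
boule 2445 [0.599  0.4366 0.0635]
boule 2451 [0.599  0.4364 0.0635]
term 1517 [ 0.7021 -0.3779  0.0242]
term 1227 [ 0.716  -0.3755  0.0244]
```

View pics/end.png

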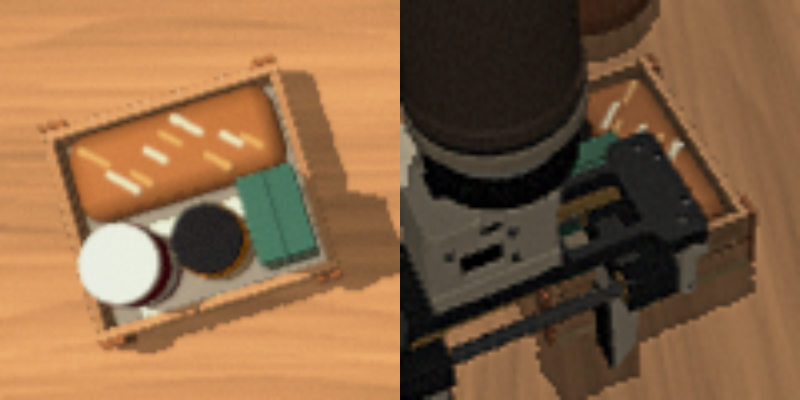

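The top view shows the jam, honey and carton standing in a row beside the flat loaf. In the side view the arm hides most of the crate. The terminal's reading changed only because the arm hides part of it in the top view.

```bash
python3 -c "
from cell import arm
print(arm.sign_off())"
```

```text
the job is handed in; nothing more can be done
None
```

The jam jar, honey jar and tea carton are standing upright, side by side, in the empty row beside the ciabatta. I set them down in that order, released each only after the force reading showed contact with the floor, and handed in at about 28 s.

- **Placement:** in the last top view the lid and carton tops were at about 124, 116 and 132 mm above the counter, after taking off the camera's 1.5 mm height offset. That matches each item standing on the crate floor. Their centres lie at crate y of about +56, −11 and −66 mm, each within 2 mm of the row's centre line.
- **Ciabatta and bystanders:** the ciabatta looks flat in its row in the last picture, though I did not re-measure its position. The boule and spool positions are unchanged to within 0.2 mm.
- **Checks that failed or disagreed:** the terminal's last reading shifted by 14 mm with fewer visible points. I put this down to the arm hiding part of it, since the arm never came down near it, but I did not confirm that with a clear view. The arm also blocked the crate in the last side view, so the final check of the goods rests on the top view and the contact heights.

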